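# Lay a standing offcut down against the sawing-board fence

## Robot

A 7-joint arm with a two-finger parallel gripper is mounted at the origin on the work surface. World frame = base frame: x ahead of the robot, y to its left, z up, the work surface at z = 0. Lengths are in m, angles in rad, forces in N, time in s.
With the tool pointing down it reaches from about 0.425 to 0.875 m from the base axis. Payload 4.7 kg.
Tool frame: the origin (TCP) lies between the finger pads; the fingertips stand 8 mm ahead of it and the grasp point (between the pads) lies 11 mm behind it; z points along the fingers, y is the direction in which the jaws open and shut (so a half turn about z gives the same grasp; the last joint's range is limited). The gripper opens to 87 mm and grips with 3 to 60 N. Pads are 19 mm wide; open, the fingers measure 117 mm over their backs; the gripper's body (75 mm by 190 mm) begins 51 mm behind the grasp point.
Start: joints at [-1.26, 0.321, -0.07, 1.45, 0.023, 1.371, -0.057], TCP at [0.19, 0.622, 0.231] pointing down, gripper open.
Joint ranges: [-2.86, 2.86], [-0.3, 2.09], [-1.38, 1.24], [0.06, 2.45], [-1.56, 4.7], [0.09, 2.05], [-2.69, 2.69]. Speed limits (rad/s): [2.57, 2.57, 3.14, 3.14, 3.14, 3.14, 3.14].

## Interface

Orientations are given as a rotation vector (axis times angle).
In Python, from bench import ctrl, optics, ticket gives the robot as it stands.
- The arm moves only by the tool play_rows, never from a script. Its argument "motion" is a list of rows, each a list of 5 numbers: the closure, from 0 (fully open) to 1 (shut), then the shift along the tool's x, y, z in cm, then the turn about the tool's z in rad. In form: [[jaw, tx, ty, tz, spin], ...]. A call has 1 to 20 rows; each row shifts and turns the commanded pose from where the row before left it, along the tool's axes as they then stand; what a row does not reach is not made up. A row lasts 1/8 s, in which the tool goes at most 62.5 mm and 10.7 degrees, less where a joint would pass 70% of its speed; a pose out of reach is approached as far as the arm can. A call is refused whole if a number of a shift passes 6.25 or a number of a turn 0.188, either way. A call with a gripper value outside its range is refused whole. The fingers move at their own pace and stop on an object; "force" is the grip in N (left out, the last holds). Time passes only in rows, so rows that do not move let the fingers close. It gives the time, the measured TCP pose, the force and the opening at its end, in the units of the state.
- ctrl.get_state(): the state, without advancing time (a new reading comes with each control period).
- optics.get_image(name): name is "scene" or "side" or "wrist"; returns the picture (384x512x3 uint8, red, green, blue); there is no depth.
- optics.calibration(name): a dict with "K" (3x3 intrinsics, pixels), "distortion" ([k1, k2, p1, p2, k3] as OpenCV has them; the pictures are not rectified), "pose" (4x4, takes a point from camera to world coordinates); the wrist camera has in their place "hand_eye" (4x4, takes a point from camera to tool coordinates, whose origin is the TCP and whose axes are the flange's). Camera axes: x right, y down, z forward; pixel columns grow to the right and rows downward; lengths in m; the calibration is good to about 2 mm. A picture is of the moment at which its call begins: read the wrist's pose just before it. calibration takes no time and is no camera call.
- ticket.close_job(): hands the job in, once; it reports no verdict.
The state is a dict: "time": time; "joint_positions": joint angles; "qd": joint speeds; "joint_torque": joint torques, N m; "position": TCP position; "tool_rot": TCP orientation; "ft_force": force on the tool from outside, world axes, zero at the start; "torque": the same for the moment, N m; "grip_width": opening from 0.0 (shut) to 1.0 (fully open).
Only numpy, scipy, OpenCV 4.12 (cv2) and the standard library are available. Lean on these libraries where they do the work, as an engineer would, in place of code of your own. Each camera call takes 0.05 s, during which the arm holds its last target.

## Task

Push over the pine offcut that stands on end on the sawing board so that it lies on its broad face lengthwise along the fence, with neither end sticking out past the ends of the board; then push it squarely up to the fence until it is flush, ready for sawing. Use the fingers only to push: do not pick it up, and leave everything else on the bench as it is.

Things in the scene. Friction and masses are not known exactly. Their poses are not given: they have to be found in the camera images.
- board: Fixed plywood sawing board 220 x 440 x 18 mm, pine fence 25 mm thick along its far edge, 30 mm above the base (4 mm saw slot at its middle). Origin on the bench surface at mid-length; x points to the fence, y along it, z up. In this frame: base x -115 to +105, y -220 to +220, top z 18; fence's working face at x +80, its top z 48 (mm).
- offcut: Pine offcut standing on the board, about 0.23 kg. Origin at its middle; its x is along its 89 mm width, y its 38 mm thickness, z its 140 mm length. Starts z up, x within 10 degrees of the board's x, 20 to 45 mm short of the fence. Pushed near its top along the board's y it tips without sliding, falls by itself past about 15 degrees and lands about 90 mm along; slides at under 5 N.
- post: Bystander: short square pine post end, 45 x 45 x 100 mm, standing beside an end of the board. Origin at the centre of its underside.
- jar: Bystander: glass jar with a steel lid, 60 mm across, 80 mm tall, beside an end of the board. Origin at the centre of its underside.
- tape: Bystander: black tape measure, 36 x 70 x 66 mm, upright beyond the fence. Origin at the centre of its underside.
- glue: Bystander: white glue bottle, 52 mm across, 125 mm tall, upright beyond the fence. Origin at the centre of its underside.
- hammer: Bystander: hammer 260 mm long lying on the bench on the robot's side of the board. Origin under its middle, handle to its own -x.
- driver: Bystander: screwdriver 190 mm long lying on the bench on the robot's side of the board. Origin under its middle, handle to its own -x.
- pencil: Bystander: flat carpenter's pencil 170 x 14 x 7 mm lying on the board along its edge nearest the robot. Origin under its middle, length along its own x.
There are look-alikes about, which are no part of the job. Leave any green or pink look-alike of the offcut alone.

How it is judged:
On the way, in this order (a step that is already met when the one before it is completed fails the run):
1. the offcut lies on its broad face on the board, roughly along the fence (angle between the z axis of offcut and the y axis of board, either way round below 0.6 rad and z of offcut in the frame of board below 0.043 m and angle between offcut's own z axis and vertical between 1.47 and 1.67 rad), for 0.2 s.
2. the offcut is pushed flush up to the fence (all of step 1 and angle between the z axis of offcut and the y axis of board, either way round below 0.05 rad and angle between the x axis of offcut and the x axis of board, either way round below 0.05 rad and x of offcut in the frame of board above 0.0325 m and y of offcut in the frame of board between -0.152 and 0.152 m), for 0.2 s.
At the end, for the whole second after the job is handed in: The offcut lies still on its broad face on the board, its length parallel to the fence within 0.05 rad, its long side within 3 mm of the fence, and neither end more than 2 mm past the ends of the board (all of step 2 and linear speed of offcut below 0.01 m/s and angular speed of offcut below 0.05 rad/s); the robot touches nothing.
It fails at once if the offcut is lifted clear of the board (by more than 10 to 25 mm) (height (world z) of offcut above 0.115 m or (angle between offcut's own z axis and vertical between 0.55 and 2.5916 rad and angle between offcut's own x axis and vertical between 1.37 and 1.77 rad and height (world z) of offcut above 0.108 m) or (angle between offcut's own z axis and vertical between 0.9 and 2.2416 rad and angle between offcut's own x axis and vertical between 1.37 and 1.77 rad and height (world z) of offcut above 0.1 m) or (angle between offcut's own z axis and vertical between 1.2 and 1.9416 rad and angle between offcut's own x axis and vertical between 1.37 and 1.77 rad and height (world z) of offcut above 0.084 m) or ((angle between offcut's own y axis and vertical below 0.15 rad or angle between offcut's own y axis and vertical above 2.99 rad) and height (world z) of offcut above 0.064 m)).
It fails at once if a bystander is shifted by more than 25 mm or knocked over (distance of any of post, jar, tape, glue, hammer, driver, pencil from where it was at the start of the episode above 0.025 m or angle between any of post, jar, tape, glue's own z axis and vertical above 0.4 rad).
It also fails if it takes over 51 s, if anything falls off the work surface, if the arm or the gripper's body presses on something with over 40 N, if the wrist force passes 120 N, or if a joint passes its speed limit or range.

## Working session

There is one attempt and no reset: what is moved stays moved. The work goes in short steps, Python scripts to look and compute and a tool call to move; the robot and the scene stay as the last step left them, time stands still between calls to the robot, and variables do not carry over. Pictures are saved under pics/ and viewed, and the job is handed in when it is done.

Besides the shell and the picture viewer there is one more tool, called after "Call:" in YAML: its name, and indented under it one key for each argument. play_rows: Moves the arm, as the interface text tells. Its arguments: {"type":"object","properties":{"motion":{"type":"array"},"force":{"type":"number"}},"required":["motion"]}

```bash
mkdir -p pics; ls
cat > h.py <<'E'
import numpy as np,cv2
from bench import ctrl,optics,ticket
E
python3 - <<'E'
from h import *
for n in ("scene","side","wrist"):
    c=optics.calibration(n); print(n,{k:np.round(v,4).tolist() for k,v in c.items()})
    s=ctrl.get_state(); im=optics.get_image(n); cv2.imwrite(f"pics/{n}0.png",im[:,:,::-1])
print(s)
E
```

```text
pics
scene {'K': [[387.1285, 0.0, 257.2315], [0.0, 387.1285, 192.6727], [0.0, 0.0, 1.0]], 'distortion': [-0.0901, 0.0, 0.0, 0.0, 0.0], 'pose': [[-0.1392, 0.6098, -0.7802, 1.4099], [0.9902, 0.0925, -0.1043, 0.1439], [0.0086, -0.7871, -0.6167, 0.7413], [0.0, 0.0, 0.0, 1.0]]}
side {'K': [[349.1245, 0.0, 254.0809], [0.0, 349.1245, 199.6606], [0.0, 0.0, 1.0]], 'distortion': [-0.0323, 0.0, 0.0, 0.0, 0.0], 'pose': [[0.9384, -0.2105, 0.274, 0.3546], [-0.3455, -0.571, 0.7447, -0.5391], [-0.0003, -0.7935, -0.6086, 0.5534], [0.0, 0.0, 0.0, 1.0]]}
wrist {'K': [[265.8948, 0.0, 256.1253], [0.0, 265.8948, 191.5266], [0.0, 0.0, 1.0]], 'distortion': [-0.0419, 0.0, 0.0, 0.0, 0.0], 'hand_eye': [[-0.0009, -0.9599, -0.2803, 0.0767], [1.0, -0.0005, -0.0014, 0.0005], [0.0012, -0.2803, 0.9599, -0.1534], [0.0, 0.0, 0.0, 1.0]]}
{'time': 0.1, 'joint_positions': array([-1.25991106,  0.32172771, -0.07007838,  1.45155767,  0.02261069,
        1.37080849, -0.05691815]), 'qd': array([ 0.00054444, -0.00175762,  0.00018436, -0.00303115, -0.0011938 ,
       -0.00010647,  0.00203225]), 'joint_torque': array([ 4.99090493e-04, -4.92570591e+01, -4.05376581e-01, -3.13398099e+01,
       -6.41848426e-02,  3.94631596e-02,  6.74104808e-05]), 'position': array([0.19000181, 0.62110088, 0.22958224]), 'tool_rot': array([-4.64448997e-01, -3.10692111e+00,  2.68322613e-03]), 'ft_force': array([ 0.05856039, -0.00873326, -0.20392433]), 'torque': array([0.01041076, 0.01438417, 0.02731798]), 'grip_width': 1.0037952487998898}
```

View pics/scene0.png

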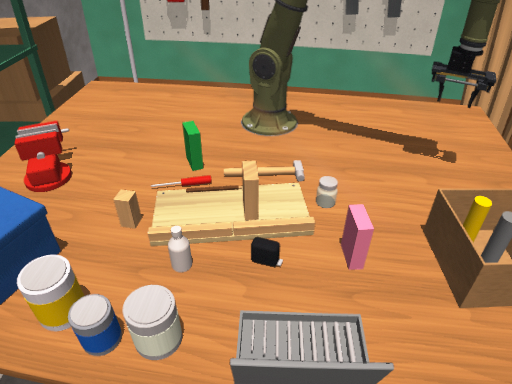

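View pics/side0.png

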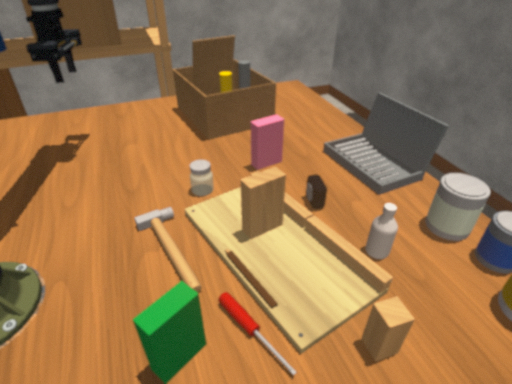

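View pics/wrist0.png

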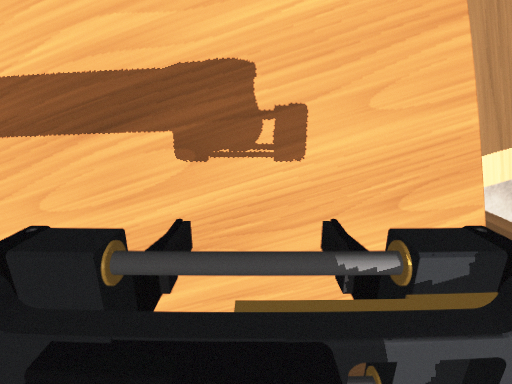

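The standing pine-coloured block on the board is at scene (250,190) and side (263,203), and it fits the offcut. The look-alikes are green (193,146) and pink (357,237), both off the board. The short post is at (127,209). I'll enlarge both views to confirm this and pick corners.

Run:
```python
import cv2
a=cv2.imread('pics/scene0.png')[140:260,120:350]; cv2.imwrite('pics/sc1.png',cv2.resize(a,None,fx=3.4,fy=3.4,interpolation=cv2.INTER_CUBIC))
a=cv2.imread('pics/side0.png')[155:355,180:400]; cv2.imwrite('pics/si1.png',cv2.resize(a,None,fx=3,fy=3,interpolation=cv2.INTER_CUBIC))
```

```text
(no output)
```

View pics/sc1.png

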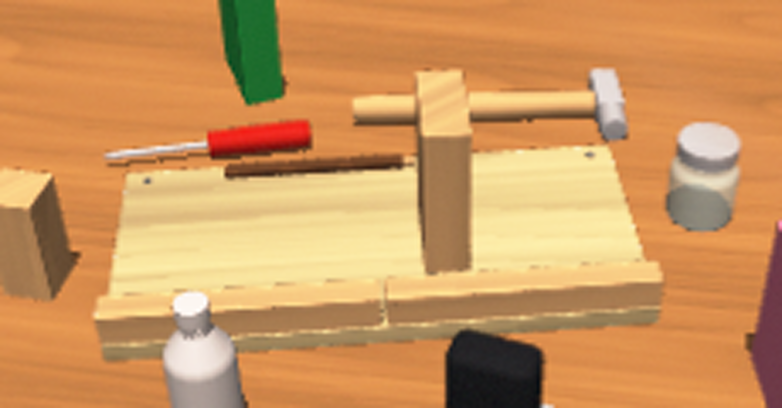

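View pics/si1.png

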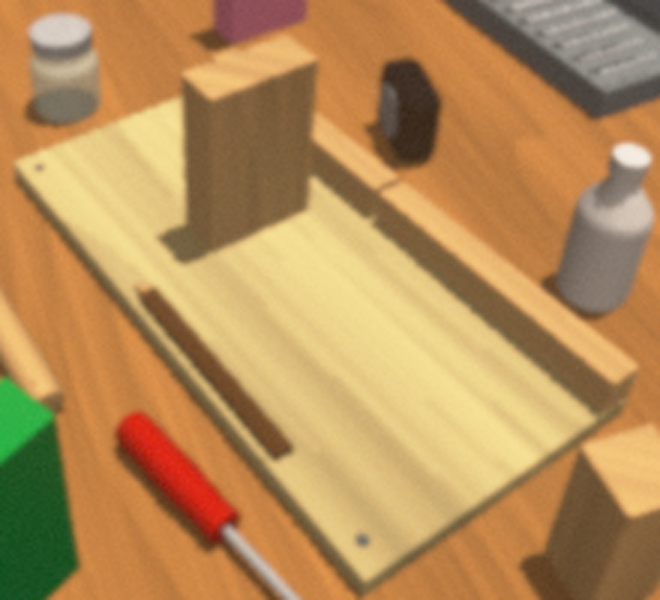

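```bash
cat > fit.py <<'E'
from h import *
from scipy.optimize import least_squares
def proj(n,P):
    c=optics.calibration(n); T=np.linalg.inv(np.array(c['pose']))
    r,_=cv2.Rodrigues(T[:3,:3]); p,_=cv2.projectPoints(np.array(P,float),r,T[:3,3],np.array(c['K']),np.array(c['distortion'])); return p[:,0]
def xf(q,P):
    P=np.array(P,float);c,s=np.cos(q[2]),np.sin(q[2]); return np.c_[q[0]+c*P[:,0]-s*P[:,1],q[1]+s*P[:,0]+c*P[:,1],P[:,2]]
def fit(obs,q0):
    f=lambda q:np.concatenate([(proj(n,xf(q,[o[0] for o in L]))-np.array([o[1] for o in L])).ravel() for n,L in obs.items()])
    r=least_squares(f,q0,loss='soft_l1'); return r.x,f(r.x).reshape(-1,2)
E
python3 - <<'E'
from fit import *
S=lambda u,v:(120+(u+.5)/3.4-.5,140+(v+.5)/3.4-.5)
D=lambda u,v:(180+(u+.5)/3-.5,155+(v+.5)/3-.5)
B={'scene':[((-.115,-.22,.018),S(127,174)),((-.115,.22,.018),S(608,147)),((.105,-.22,.048),S(95,317)),((.105,.22,.048),S(660,281))],
'side':[((-.115,-.22,.018),D(362,583)),((-.115,.22,.018),D(15,165)),((.105,-.22,.048),D(637,370))]}
q,r=fit(B,[.65,0,0]);print(q,np.round(r,1).tolist())
a,b=.0445,.019
z=.158
O={'scene':[((-a,-b,z),S(416,72)),((-a,b,z),S(463,70)),((a,b,z),S(470,133)),((a,-b,z),S(420,136))],
'side':[((-a,b,z),D(185,76)),((-a,-b,z),D(211,101)),((a,-b,z),D(316,63)),((a,b,z),D(284,38)),((a,-b,.018),D(307,208))]}
o,r=fit(O,[.65,0.07,0]);print(o,np.round(r,1).tolist())
c,s=np.cos(q[2]),np.sin(q[2]);d=o[:2]-q[:2];print('offcut in board',c*d[0]+s*d[1],-s*d[0]+c*d[1],o[2]-q[2])
for nm,(P,Q,h) in {'post':(S(40,297),D(590,600),0),'jar':(S(700,226),D(62,122),0)}.items():
    for n,p in (('scene',P),):
        cal=optics.calibration(n);u=cv2.undistortPoints(np.array([[p]],float),cal['K'],cal['distortion'])[0,0]
        T=cal['pose'];dr=T[:3,:3]@np.r_[u,1];t=-T[2,3]/dr[2];print(nm,T[:3,3]+t*dr)
E
```

```text
[ 0.58715238 -0.04333825  0.24092407] [[-0.2, -0.8], [0.1, -0.6], [-1.1, -0.0], [0.9, 0.1], [-0.1, 0.3], [-0.6, -1.4], [0.9, -0.5]]
[0.57572564 0.01077078 0.23726931] [[-0.9, -0.4], [-0.8, -0.5], [0.3, 0.0], [0.2, -0.1], [-2.1, -0.8], [-0.4, -0.0], [0.8, -1.4], [0.4, -1.2], [0.4, 1.2]]
offcut in board 0.0018137118279937404 0.05527267176360083 -0.0036547586381117103
post [ 0.67950601 -0.30863243  0.        ]
jar [0.50592174 0.22941889 0.        ]
```

Confirmed: the grey-brown pine block on the board is the offcut (crop top corners 416,72 to 470,133). It sits at board (2, 55) mm, turned -0.2°, with a 34 mm gap to the fence, which fits the description. I'll push it toward board -y, so it should land at about y = -35 mm. The tool will be turned so its y axis lies along the board's y.

Call:
play_rows:
  motion:
    - [1,0,0,0,-0.179]
    - [1,0,0,0,-0.179]
    - [1,0,0,0,-0.18]
    - [1,-1.9,-5.15,0,0]
    - [1,-1.9,-5.15,0,0]
    - [1,-1.9,-5.15,0,0]
    - [1,-1.9,-5.15,0,0]
    - [1,-1.9,-5.15,0,0]
    - [1,-1.9,-5.15,0,0]
    - [1,-1.9,-5.15,0,0]
    - [1,-1.9,-5.15,0,0]
    - [1,-1.9,-5.15,0,0]
    - [1,-1.9,-5.15,0,0]
    - [1,0,0,0,0]
    - [1,0,0,0,0]
  force: 20

```text
time: 2.02
position: [0.4972, 0.1674, 0.2303]
tool_rot: [0.378, -3.118, -0.001]
ft_force: [0.8, 0.4, 0.1]
grip_width: 0.006
```

Call:
play_rows:
  motion:
    - [1,-1.3,-3.5,0,0]
    - [1,-1.3,-3.5,0,0]
    - [1,-1.3,-3.6,0,0]
    - [1,0,0,3,0]
    - [1,0,0,3,0]
    - [1,0,0,3.4,0]
    - [1,0,0,0,0]
    - [1,0,0,0,0]

```text
time: 3.02
position: [0.5613, 0.0745, 0.1378]
tool_rot: [-0.381, 3.117, 0.001]
ft_force: [0.6, -0.4, 0.0]
grip_width: 0.006
```

Run:
```python
from fit import *
print(ctrl.get_state()['position'])
for n in ("scene","side"): cv2.imwrite(f"pics/{n}2.png",cv2.resize(optics.get_image(n)[100:300,100:400,::-1],None,fx=2.5,fy=2.5))
```

```text
[0.5613134  0.07454017 0.13775324]
```

View pics/scene2.png

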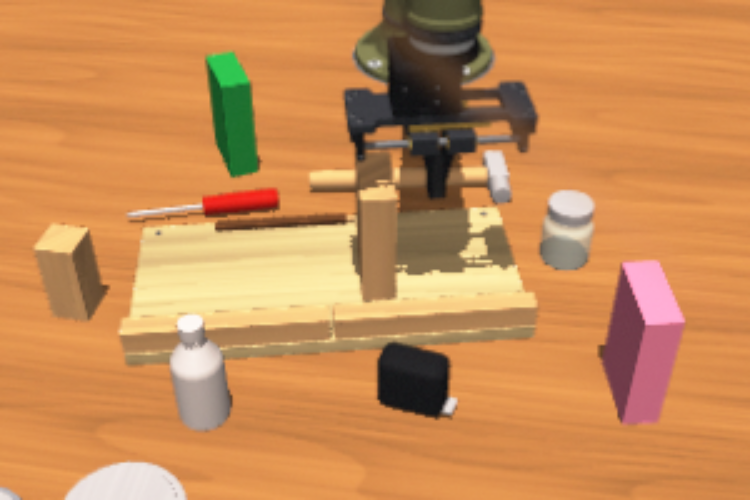

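View pics/side2.png

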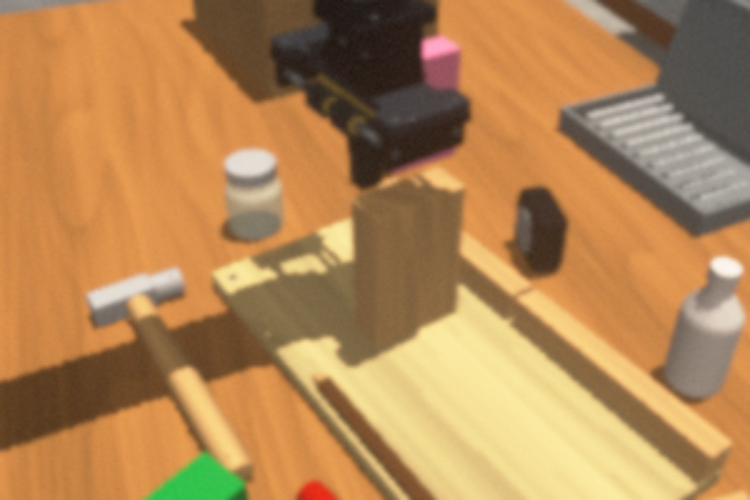

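The closed fingers are beside the top of the offcut, at scene crop (437,180), with the block at (378,240). Next I'll push slowly along board -y.

Call:
play_rows:
  motion:
    - [1,0,-0.8,0,0]
    - [1,0,-0.8,0,0]
    - [1,0,-0.8,0,0]
    - [1,0,-0.8,0,0]
    - [1,0,-0.8,0,0]
    - [1,0,-0.8,0,0]
    - [1,0,-0.8,0,0]

```text
time: 4.0
position: [0.5743, 0.0184, 0.1365]
tool_rot: [-0.378, 3.119, 0.0]
ft_force: [0.2, 0.5, 1.1]
grip_width: 0.007
```

Run:
```python
from fit import *
for n in ("scene",): cv2.imwrite(f"pics/{n}3.png",cv2.resize(optics.get_image(n)[100:300,100:400,::-1],None,fx=2.5,fy=2.5))
```

```text
(no output)
```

View pics/scene3.png

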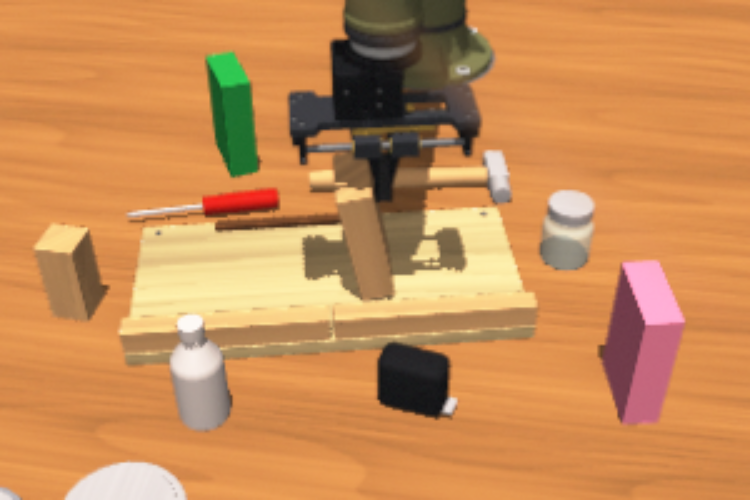

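The block is tipping about its left lower edge without sliding (top edge now at 358,192), so I'll keep going until it falls.

Call:
play_rows:
  motion:
    - [1,0,-0.8,0,0]
    - [1,0,-0.8,0,0]
    - [1,0,-0.8,0,0]
    - [1,0,0,0,0]
    - [1,0,0,-2,0]
    - [1,0,2,-4,0]
    - [1,4,3,-2,0]
    - [1,4,0,0,0]
    - [1,0,0,0,0]

```text
time: 5.18
position: [0.4884, 0.025, 0.217]
tool_rot: [-0.379, 3.118, 0.002]
ft_force: [0.2, 0.8, 0.7]
grip_width: 0.008
```

Run:
```python
from fit import *
for n in ("scene","side"): cv2.imwrite(f"pics/{n}4.png",cv2.resize(optics.get_image(n)[120:320,120:400,::-1],None,fx=2.8,fy=2.8,interpolation=cv2.INTER_CUBIC))
```

```text
(no output)
```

View pics/scene4.png

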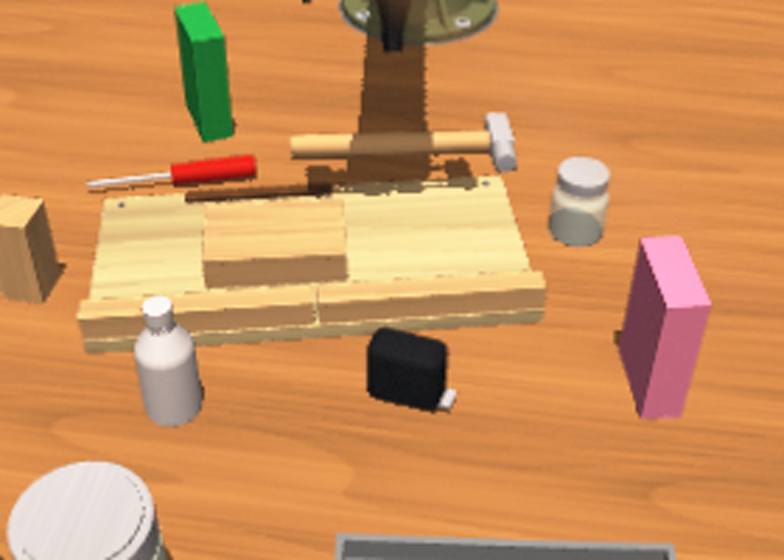

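View pics/side4.png

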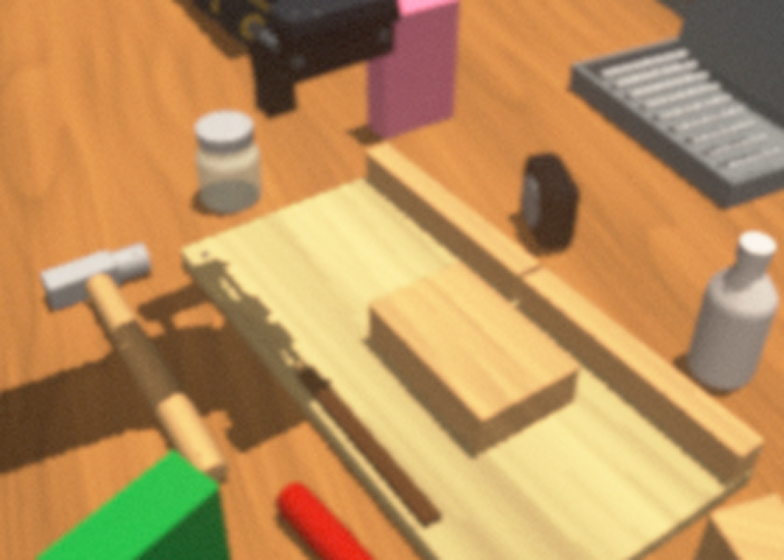

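The offcut lies broad face down, clear of the fence and the pencil. Its top face runs from scene crop (205,206) to (347,257). Next I'll measure its pose.

Run:
```python
from fit import *
S=lambda u,v:(120+(u+.5)/2.8-.5,120+(v+.5)/2.8-.5)
q=np.array([.58715,-.04334,.2409])
a,b,z=.0445,.07,.056
O={'scene':[((-a,-b,z),S(205,206)),((-a,b,z),S(343,201)),((a,b,z),S(347,257)),((a,-b,z),S(204,263))],
'side':[((-a,b,z),S(371,307)),((-a,-b,z),S(487,420)),((a,-b,z),S(578,372)),((a,b,z),S(458,264))]}
o,r=fit(O,[.6,-.1,.24]);print(o,np.round(r,1).tolist())
R=np.array([[np.cos(q[2]),np.sin(q[2])],[-np.sin(q[2]),np.cos(q[2])]])
print('board',R@(o[:2]-q[:2]),o[2]-q[2])
print('tcp',R@(np.array([.4884,.025])-q[:2]))
cal=optics.calibration('scene');T=cal['pose']
for p in ((187,197),(330,192)):
    u=cv2.undistortPoints(np.array([[S(*p)]],float),cal['K'],cal['distortion'])[0,0];d=T[:3,:3]@np.r_[u,1];w=T[:3,3]+(.022-T[2,3])/d[2]*d;print('pencil',R@(w[:2]-q[:2]))
```

```text
[ 0.59856919 -0.07693403  0.24458501] [[-0.5, -0.2], [-1.1, -1.3], [-0.2, -1.3], [-1.0, -0.2], [-1.3, -1.6], [-0.8, -0.1], [1.7, -2.5], [0.8, -1.3]]
board [ 0.00307469 -0.03534831] 0.0036850100529957075
tcp [-0.07959413  0.08992604]
pencil [-0.10148275 -0.12850112]
pencil [-0.0963629   0.02678292]
```

Call:
play_rows:
  motion:
    - [0,-0.4,-4.2,0,0]
    - [0,-0.5,-4.2,0,0]
    - [0,-0.5,-4.1,0,0]
    - [0,0,0,4,0]
    - [0,0,0,4,0]
    - [0,0,0,4,0]
    - [0,0,0,0,0]
    - [0,0,0,0,0]

```text
time: 6.28
position: [0.5352, -0.0933, 0.0977]
tool_rot: [-0.378, 3.117, -0.001]
ft_force: [-0.5, -0.5, 1.1]
grip_width: 0.835
```

Run:
```python
from fit import *
p=ctrl.get_state()['position'];q=np.array([.58715,-.04334,.2409])
R=np.array([[np.cos(q[2]),np.sin(q[2])],[-np.sin(q[2]),np.cos(q[2])]])
print('tcp',R@(p[:2]-q[:2]),p[2])
for n in ("side",): cv2.imwrite(f"pics/{n}5.png",cv2.resize(optics.get_image(n)[120:320,120:400,::-1],None,fx=2.8,fy=2.8,interpolation=cv2.INTER_CUBIC))
```

```text
tcp [-0.0623394 -0.0361659] 0.09771235515270944
```

View pics/side5.png

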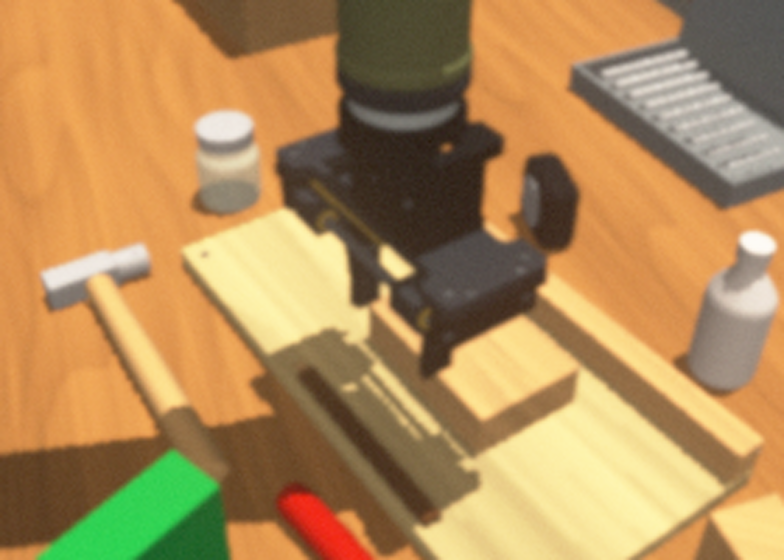

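The fingers hang above the gap behind the offcut (tips at 360,300 and 432,370). I'll back off 5 mm toward the pencil and lower them.

Call:
play_rows:
  motion:
    - [0,0.5,0,1,0]
    - [0,0,0,2,0]
    - [0,0,0,1.5,0]
    - [0,0,0,1.6,0]
    - [0,0,0,0,0]
    - [0,0,0,0,0]

```text
time: 7.08
position: [0.5293, -0.0943, 0.0359]
tool_rot: [-0.378, 3.118, -0.0]
ft_force: [-0.1, 0.7, -0.0]
grip_width: 1.002
```

Run:
```python
from fit import *
p=ctrl.get_state()['position'];q=np.array([.58715,-.04334,.2409])
R=np.array([[np.cos(q[2]),np.sin(q[2])],[-np.sin(q[2]),np.cos(q[2])]])
print('tcp',R@(p[:2]-q[:2]),p[2])
for n in ("side",): cv2.imwrite(f"pics/{n}6.png",cv2.resize(optics.get_image(n)[120:320,120:400,::-1],None,fx=2.8,fy=2.8,interpolation=cv2.INTER_CUBIC))
```

```text
tcp [-0.06833044 -0.03573319] 0.03586295364717864
```

View pics/side6.png

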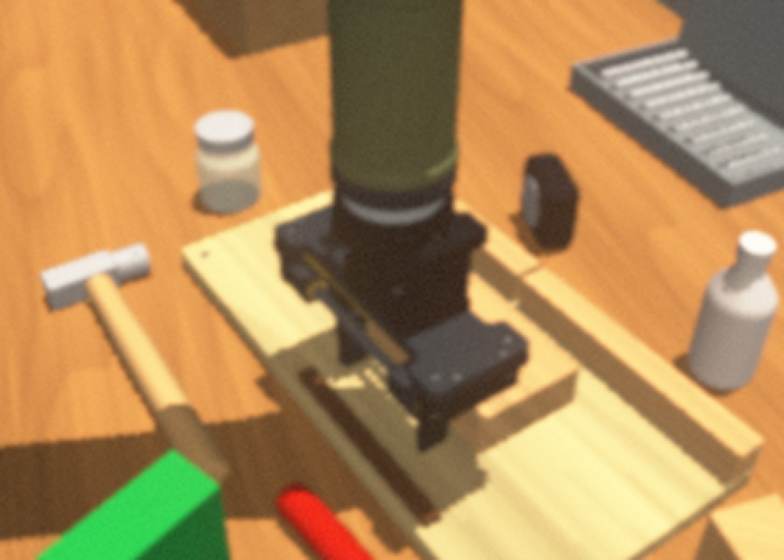

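Call:
play_rows:
  motion:
    - [0,-0.5,0,0,0]
    - [0,-0.5,0,0,0]
    - [0,-0.5,0,0,0]
    - [0,-0.5,0,0,0]
    - [0,-0.5,0,0,0]
    - [0,-0.5,0,0,0]
    - [0,-0.5,0,0,0]
    - [0,-0.5,0,0,0]
    - [0,-0.4,0,0,0]
    - [0,0,0,0,0]

```text
time: 8.38
position: [0.5725, -0.0834, 0.0357]
tool_rot: [-0.378, 3.117, -0.0]
ft_force: [-0.5, 0.1, -0.5]
grip_width: 1.004
```

Call:
play_rows:
  motion:
    - [0,-0.2,0,0,0]
    - [0,-0.2,0,0,0]
    - [0,0,0,0,0]

```text
time: 8.75
position: [0.5758, -0.0828, 0.0356]
tool_rot: [-0.378, 3.118, -0.0]
ft_force: [-2.0, -0.4, 0.6]
grip_width: 1.001
```

Call:
play_rows:
  motion:
    - [0,-0.1,0,0,0]
    - [0,-0.1,0,0,0]
    - [0,0,0,0,0]

```text
time: 9.12
position: [0.5765, -0.0826, 0.0355]
tool_rot: [0.378, -3.117, -0.0]
ft_force: [-5.6, -1.4, 3.7]
grip_width: 1.002
```

Run:
```python
from fit import *
print(ctrl.get_state()['ft_force'])
for n in ("scene",): cv2.imwrite(f"pics/{n}7.png",cv2.resize(optics.get_image(n)[160:260,130:330,::-1],None,fx=4,fy=4,interpolation=cv2.INTER_CUBIC))
```

```text
[-5.6083119  -1.40510718  3.71623947]
```

View pics/scene7.png

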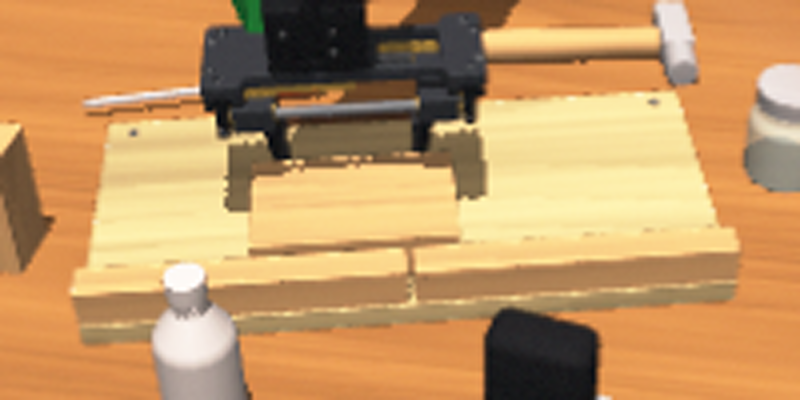

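The offcut has reached the fence (its far top edge at about (355,240) meets the fence top). The tool stalled at 5.6 N. I'll press a little harder to square it.

Call:
play_rows:
  motion:
    - [0,-0.15,0,0,0]
    - [0,-0.15,0,0,0]
    - [0,0,0,0,0]
    - [0,0,0,0,0]

```text
time: 9.68
position: [0.5766, -0.0827, 0.0351]
tool_rot: [0.377, -3.111, -0.001]
ft_force: [-11.9, -2.1, 8.2]
grip_width: 0.999
```

It's stalled hard at 12 N and hasn't moved. I'll retreat straight back, then up.

Call:
play_rows:
  motion:
    - [0,0.5,0,0,0]
    - [0,1,0,0,0]
    - [0,1.2,0,0,0]
    - [0,0,0,0,0]
    - [0,0,0,-3,0]
    - [0,0,0,-5,0]
    - [0,0,0,-6,0]
    - [0,5,0,-2,0]
    - [0,5,0,0,0]
    - [0,0,0,0,0]

```text
time: 10.92
position: [0.4547, -0.1128, 0.196]
tool_rot: [-0.374, 3.118, 0.004]
ft_force: [1.2, 0.0, 0.4]
grip_width: 1.001
```

Run:
```python
from fit import *
s=ctrl.get_state();print(s['ft_force'],s['position'])
for n in ("scene","side"): cv2.imwrite(f"pics/{n}8.png",cv2.resize(optics.get_image(n)[150:300,130:380,::-1] if n=="side" else optics.get_image(n)[160:260,130:330,::-1],None,fx=3.2 if n=="side" else 4,fy=3.2 if n=="side" else 4,interpolation=cv2.INTER_CUBIC))
```

```text
[1.20141649 0.00509047 0.36000355] [ 0.45471121 -0.11284307  0.19597059]
```

View pics/scene8.png

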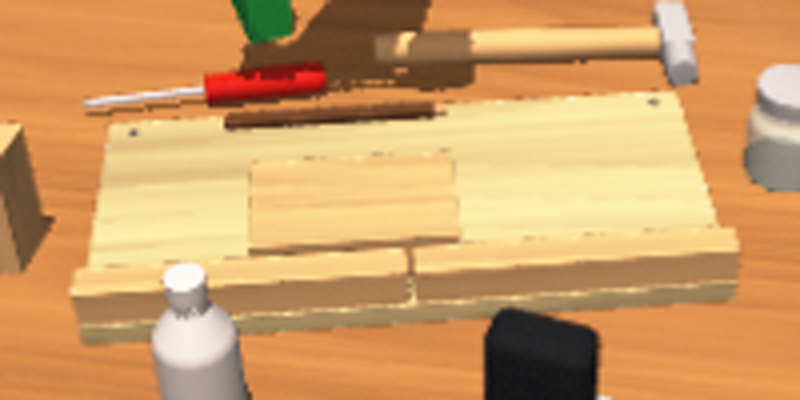

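View pics/side8.png

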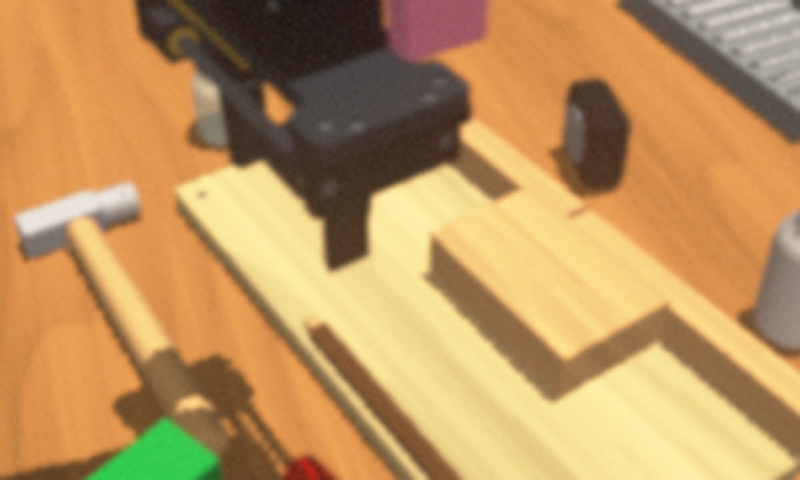

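The offcut lies against the fence with no visible gap, and the pencil, bottle and tape haven't moved. I'll check it numerically before handing in.

Run:
```python
from fit import *
S=lambda u,v:(130+(u+.5)/4-.5,160+(v+.5)/4-.5)
D=lambda u,v:(130+(u+.5)/3.2-.5,150+(v+.5)/3.2-.5)
q=np.array([.58715,-.04334,.2409]);a,b,z=.0445,.07,.056
O={'scene':[((-a,-b,z),S(250,164)),((-a,b,z),S(453,153)),((a,b,z),S(459,237)),((a,-b,z),S(250,249))],
'side':[((-a,b,z),D(432,238)),((-a,-b,z),D(567,360)),((a,-b,z),D(667,304)),((a,b,z),D(524,188))]}
o,r=fit(O,[.6,-.1,.24])
R=np.array([[np.cos(q[2]),np.sin(q[2])],[-np.sin(q[2]),np.cos(q[2])]])
print('board',R@(o[:2]-q[:2]),o[2]-q[2],np.abs(r).max())
print('finger-based x', (R@(np.array([.5766,-.0827])-q[:2]))[0]+.0095+.0445)
```

```text
board [ 0.0351327  -0.03516206] 0.01635316699541567 1.6492478331483653
finger-based x 0.034364265242950186
```

```bash
python3 -c "
from bench import ticket
print(ticket.close_job())"
```

```text
the job is handed in; nothing more can be done
None
```

I tipped the offcut over along the board with closed fingers, and it landed on its broad face 38 mm short of the fence. I then pushed it flush with both open fingers until it stopped moving at about 12 N, and backed the arm away. I handed the job in at about 11 s; it reported no verdict.

- **Position:** the last camera fit puts the offcut at board x = 35.1 mm (35.5 would be flush) and y = -35 mm, so both ends are well inside the board.
- **Angle:** the fit gives about 0.016 rad to the fence, which is within the 0.05 rad limit and near the measuring noise.
- **Cross-check:** the finger position at the stall gives x = 34.4 mm, a little short of the fit but within the 2 mm calibration error.
- **Bystanders:** the ones visible in the last two pictures looked unmoved. I didn't measure them, and I never looked separately at the part of the bench hidden by the gripper.

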